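Slide an empty pack tray under the portioning stand

ROBOT

A 6-joint arm with a two-finger parallel gripper is mounted at the origin on a cart in front of the work surface, level with it; the furniture and walls round the work are solid. World frame = base frame: x ahead of the robot, y to its left, z up, the work surface at z = 0. Lengths are in mm, angles in rad, forces in N, time in s.
With the tool pointing down it reaches from about 350 to 775 mm from the base axis. Payload 7.3 kg.
Tool frame: the origin (TCP) lies at the very end of the fingers, on their centre line; the grasp point (between the pads) lies 19 mm behind it; x points along the fingers, z is the direction in which the jaws open and shut, and the axes are right-handed (so a half turn about x gives the same grasp; the last joint's range is limited). The gripper opens to 92 mm and grips with 3 to 60 N. Pads are 19 mm wide; open, the fingers measure 130 mm over their backs; the gripper's body (75 mm by 190 mm) begins 47 mm behind the grasp point.
Start: joints at [1.077, 0.342, 1.524, -0, 1.275, -0.146], TCP at [178.922, 493.591, 226.741] pointing down, gripper open.
Joint ranges: [-2.53, 2.53], [-0.77, 2.02], [0.04, 2.7], [-1, 4.14], [0.28, 2.66], [-3.11, 3.11]. Speed limits (rad/s): [2.57, 2.57, 3.14, 3.14, 3.14, 3.14].

INTERFACE

Orientations are given as [roll, pitch, yaw] about the fixed x, y, z axes, in that order (R = Rz(yaw) Ry(pitch) Rx(roll)).
In Python, from plant import * gives the robot as it stands.
- The arm moves only by the tool carry_out, never from a script. Its argument "rows" is a list of rows, each a list of 4 numbers: the shift along the world's x, y, z in mm, then the turn about the world's z in degrees. In form: [[x, y, z, twist], ...]. A call has 1 to 20 rows; each row is the pose to reach, as a shift and turn from the pose measured when the call began; what a row does not reach only later rows make up. A row lasts 1/12 s, in which the tool goes at most 41.7 mm and 7.16 degrees, less where a joint would pass 70% of its speed; a pose out of reach is approached as far as the arm can. A call with a gripper value outside its range is refused whole. "hand" is the finger opening in mm, from 0 to 91.8, set as the call begins (left out, the last holds). The fingers move at their own pace and stop on an object; the grip force is fixed at half the most. Time passes only in rows, so rows that repeat a pose let the fingers close. It gives the time, the measured TCP pose, the force and the opening at its end, in the units of the state.
- get_obs(): the state, without advancing time (a new reading comes with each control period).
- capture(name): name is "scene" or "top" or "wrist"; returns the picture (420x560x3 uint8, red, green, blue); there is no depth.
- camera_info(name): a dict with "camera_matrix" (3x3 intrinsics, pixels), "pose" (4x4, takes a point from camera to world coordinates); the wrist camera has in their place "mount" (4x4, takes a point from camera to tool coordinates, whose origin is the TCP and whose axes are the tool frame's). Camera axes: x right, y down, z forward; pixel columns grow to the right and rows downward; lengths in mm; the calibration is good to about 2 mm. A picture is of the moment at which its call begins: read the wrist's pose just before it. camera_info takes no time and is no camera call.
- close_job(): hands the job in, once; it reports no verdict.
The state is a dict: "time": time; "joint_positions": joint angles; "dq": joint speeds; "tau": joint torques, N m; "tool_pos": TCP position; "tcp_rot": TCP orientation; "contact_force": force on the tool from outside, world axes, zero at the start; "moment": the same for the moment, N m; "grip_width": finger opening in mm.
Only numpy, scipy, OpenCV 4.12 (cv2) and the standard library are available. Lean on these libraries where they do the work, as an engineer would, in place of code of your own. Each camera call takes 0.05 s, during which the arm holds its last target. There are 200 camera calls.

TASK

Get the empty pack tray ready for filling: with the fingers, push it flat along the table under the low bridge of the steel portioning stand, in from the stand's open flared end, until its leading short edge is fully home against the end stop, and leave it there. Do not pinch, lift or tip the tray, and leave the other things on the table where they are.

Things in the scene. Friction and masses are not known exactly. Their poses are not given: they have to be found in the camera images.
- tray: Empty pale rectangular food pack tray, 135 mm (its x) by 195 mm (its y) over the rim, 24 mm high, with an outward-sloping wall; loose and light (about 80 g), lying upright on the table. Origin: centre of its underside; z up. The two ends are alike.
- stand: Steel portioning stand, fixed. Origin: on the table, straight below the centre of its round funnel; z up. The tray travels in the stand's -y direction, in at the +y side, between upright sides 154 mm apart (x = -77 to +77 mm). With the tray home its origin is within about 2 mm of this origin along y, its long side is parallel to y, and its trailing short edge stands out 37 mm in front of the deck.
- bridge (a point): Centre of the underside of the stand's flat bridge deck: 30 mm above the table (6 mm more than the tray), straight above the stand's origin. The deck is 5 mm thick and covers y = -60 to +60 mm and 170 mm in x; the funnel on it is 92 mm wide at the top and reaches 85 mm above the table. Axes as the stand's.
- mouth (a point): Middle of the stand's open end, on the table, 100 mm along +y from its origin. Two guides 18 mm high flare outwards from y = +60 to +100 mm, where they are about 193 mm apart inside and 205 mm over the outside. Axes as the stand's.
- stop (a point): Middle of the face of the end stop, on the table, 98.5 mm along -y from the stand's origin: a fixed bar 18 mm high across the passage. Axes as the stand's.
- dish: White small round dish, 96 mm wide, 26 mm high; loose bystander. Origin: centre of its underside.
- label_roll: Small roll of white label paper standing on end, 54 mm wide, 32 mm high; loose bystander. Origin: centre of its underside.
- tape: Ring of masking tape lying flat, 96 mm wide, 25 mm high; loose bystander. Origin: centre of its underside.
- weight: Small metal check weight with a knob, 32 mm wide, 40 mm high; loose bystander. Origin: centre of its underside.
- salt: Spice jar, 47 mm wide, 97 mm high; loose bystander. Origin: centre of its underside.
- pepper: Taller spice jar, 45 mm wide, 108 mm high; loose bystander. Origin: centre of its underside.

How it is judged:
By the outcome, as a careful person would: the job done as asked, in the order asked, and still so for the second after the job is handed in, with the robot touching nothing.
It also fails if it takes over 64 s, if anything falls off the work surface, if the arm or the gripper's body presses on something with over 40 N, if the wrist force passes 120 N, or if a joint passes its speed limit or range.

## Working session

There is one attempt and no reset: what is moved stays moved. The work goes in short steps, Python scripts to look and compute and a tool call to move; the robot and the scene stay as the last step left them, time stands still between calls to the robot, and variables do not carry over. Pictures are saved under pics/ and viewed, about 8 in all and at most 12, crops included, and the job is handed in when it is done.

Besides the shell and the picture viewer there is one more tool, called after "Emit:" as name([rows], argument=value, ...), one row to a line, values as JSON. carry_out: Moves the arm, as the interface text tells. Its arguments: {"type":"object","properties":{"rows":{"type":"array"},"hand":{"type":"number"}},"required":["rows"]}

```bash
mkdir -p pics; ls; python3 - <<'E'
from plant import *
import cv2, numpy as np
a=capture("top"); b=capture("scene")
cv2.imwrite("pics/top0.png",cv2.cvtColor(a,cv2.COLOR_RGB2BGR)); cv2.imwrite("pics/scene0.png",cv2.cvtColor(b,cv2.COLOR_RGB2BGR))
for n in("top","scene"):
    i=camera_info(n); print(np.round(i["camera_matrix"],1).tolist(),np.round(i["pose"],3).tolist())
print(get_obs())
E
```

```text
pics
[[388.6, 0.0, 273.8], [0.0, 388.6, 212.5], [0.0, 0.0, 1.0]] [[-0.014, -0.999, 0.051, 452.829], [-1.0, 0.015, 0.012, -72.092], [-0.013, -0.051, -0.999, 977.723], [0.0, 0.0, 0.0, 1.0]]
[[411.0, 0.0, 279.8], [0.0, 411.0, 204.7], [0.0, 0.0, 1.0]] [[0.842, -0.421, 0.338, 173.23], [-0.54, -0.652, 0.532, -567.12], [-0.003, -0.63, -0.776, 809.844], [0.0, 0.0, 0.0, 1.0]]
{'time': 0.1, 'joint_positions': array([ 1.07698920e+00,  3.42631772e-01,  1.52490870e+00,  1.77489014e-05,
        1.27539973e+00, -1.45988034e-01]), 'dq': array([-0.00030124, -0.00157408, -0.00204762, -0.00110549, -0.00187539,
        0.00116362]), 'tau': array([ 9.50747162e-04, -4.32004809e+01, -2.44695371e+01,  7.17805442e-02,
        5.26064623e-02, -2.89795537e-05]), 'tool_pos': array([178.74253086, 493.25627301, 226.12996804]), 'tcp_rot': array([ 2.98300973,  1.56944867, -2.07720352]), 'contact_force': array([ 1.28731773,  0.33425048, -0.6379905 ]), 'moment': array([ 0.04789041, -0.01106036, -0.02839836]), 'grip_width': 91.91732379382589}
```

View pics/top0.png

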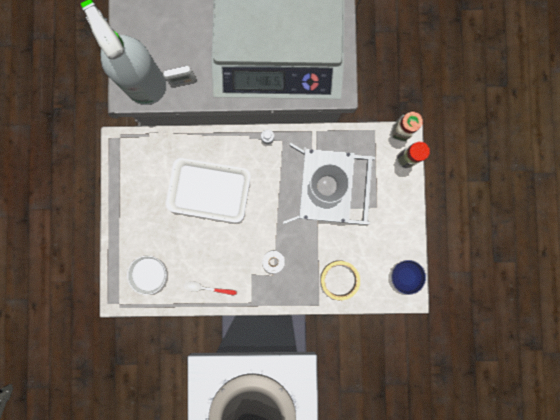

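View pics/scene0.png

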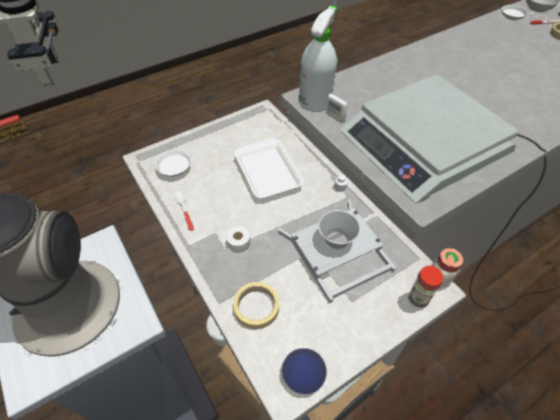

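The top view shows the tray around (210,190), the stand around (335,187) with its mouth facing left (+y), and the robot outside the picture. The scene view shows the same layout, with a clear path between tray and mouth. Next I'll enlarge the tray and stand for measuring.

```bash
cat > h.py <<'E'
from plant import *
import cv2, numpy as np
def ray(name,px,z):
    i=camera_info(name);K=np.array(i["camera_matrix"]);T=np.array(i["pose"])
    px=np.atleast_2d(np.array(px,float))
    d=(T[:3,:3]@np.linalg.inv(K)@np.c_[px,np.ones(len(px))].T).T
    return T[:3,3]+d*((z-T[2,3])/d[:,2])[:,None]
def rect(name,poly,z):
    P=ray(name,poly,z)[:,:2].astype(np.float32)
    return cv2.minAreaRect(P)
E
python3 - <<'E'
from h import *
a=cv2.imread("pics/top0.png")
c=a[115:235,150:385]
c=cv2.resize(c,None,fx=3.4,fy=3.4,interpolation=cv2.INTER_CUBIC)
cv2.imwrite("pics/crop1.png",c)
hsv=cv2.cvtColor(a,cv2.COLOR_BGR2HSV)
print(a[190,150:265:1].tolist()[::2]); 
# tray: closed inner/outer edge contours
g=cv2.cvtColor(a,cv2.COLOR_BGR2GRAY)
for lo,hi in((20,60),(40,100)):
    e=cv2.dilate(cv2.Canny(g,lo,hi),np.ones((2,2)))
    cs,_=cv2.findContours(e,cv2.RETR_LIST,cv2.CHAIN_APPROX_NONE)
    for k in cs:
        x,y,w,h=cv2.boundingRect(k)
        if 160<x+w/2<260 and 150<y+h/2<225 and w>50:
            print(lo,x,y,w,h,cv2.contourArea(k),rect("top",k[:,0],24))
E
```

```text
[[212, 220, 223], [213, 219, 223], [220, 225, 227], [228, 233, 235], [221, 226, 228], [220, 225, 228], [220, 224, 227], [218, 221, 224], [220, 224, 227], [234, 234, 234], [224, 224, 224], [227, 231, 231], [219, 224, 224], [210, 215, 215], [233, 232, 231], [238, 236, 235], [237, 235, 234], [236, 235, 235], [237, 236, 235], [238, 235, 235], [236, 234, 233], [237, 236, 234], [237, 235, 234], [237, 235, 234], [237, 236, 235], [236, 234, 234], [237, 235, 235], [237, 235, 234], [237, 235, 234], [238, 236, 235], [238, 236, 235], [238, 236, 235], [237, 234, 233], [237, 236, 235], [237, 236, 234], [236, 235, 234], [238, 235, 235], [237, 235, 234], [238, 236, 235], [238, 238, 236], [237, 235, 234], [238, 236, 236], [238, 236, 235], [237, 235, 235], [238, 236, 235], [237, 235, 235], [217, 217, 217], [218, 223, 223], [237, 236, 236], [196, 199, 199], [220, 224, 226], [221, 225, 228], [218, 223, 226], [218, 221, 224], [217, 222, 224], [221, 225, 228], [223, 227, 229], [219, 223, 226]]
20 176 166 68 50 2518.5 ((557.361328125, 96.88182067871094), (157.32615661621094, 103.08702087402344), 79.5724716
[... 185 characters left out ...]
.39622497558594), (488.87579345703125, 431.7678527832031), 89.98969268798828)
20 104 127 275 183 14899.0 ((491.97088623046875, 21.58123779296875), (679.0691528320312, 445.3388671875), 89.81135559082031)
40 176 166 68 50 2518.5 ((557.361328125, 96.88182067871094), (157.32615661621094, 103.08702087402344), 79.57247161865234)
40 171 162 81 64 3751.0 ((551.7294921875, 92.73853302001953), (190.44810485839844, 140.85743713378906), 80.39277648925781)
40 120 131 201 178 6450.0 ((488.1412353515625, 73.39622497558594), (488.87579345703125, 431.7678527832031), 89.98969268798828)
40 107 130 264 180 12823.0 ((487.89495849609375, 28.103729248046875), (648.33837890625, 439.124755859375), 89.44798278808594)
```

View pics/crop1.png

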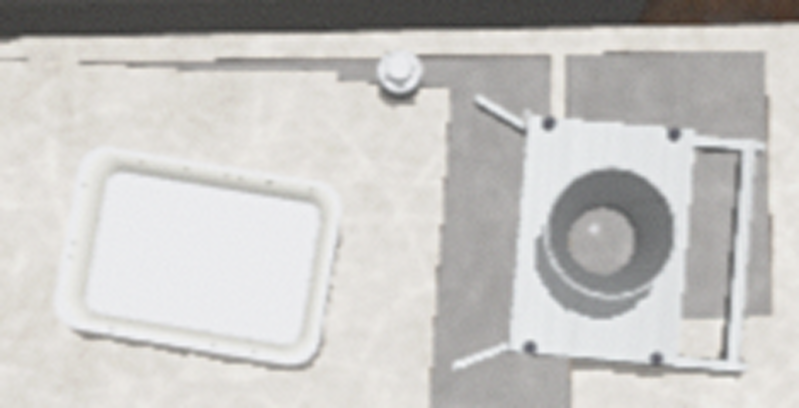

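```bash
python3 - <<'E'
from h import *
def f(p): return (np.array(p,float)+.5)/3.4-.5+[150,115]
def line(a,b): return np.cross([*a,1],[*b,1])
def X(l,m): p=np.cross(l,m); return p[:2]/p[2]
t=line((110,151),(320,181));b=line((80,333),(295,366));l=line((82,165),(60,310));r=line((341,200),(323,345))
C=np.array([X(t,l),X(t,r),X(b,r),X(b,l)])
P=ray("top",f(C),24); print("tray",P.round(1).tolist(),P.mean(0).round(1),[np.linalg.norm(P[i]-P[i-1]).round(1) for i in range(4)])
def ang(v): return np.degrees(np.arctan2(v[1],v[0])).round(2)
for i in (1,3): print("  long yaw-90",ang(P[0]-P[1] if i==1 else P[3]-P[2])-90)
print("  short yaw",ang(P[0]-P[3]),ang(P[1]-P[2]))
for n,c,z in(("deck",[(527,113),(694,132),(682,367),(510,346)],35),("bolts",[(548,123),(674,133),(657,359),(530,347)],37)):
    D=ray("top",f(c),z); print(n,D.round(1).tolist(),D.mean(0).round(1),[np.linalg.norm(D[i]-D[i-1]).round(1) for i in range(4)])
    print("  y axis-90",ang(D[0]-D[1])-90,ang(D[3]-D[2])-90,"x axis",ang(D[0]-D[3]),ang(D[1]-D[2]))
print("funnel",ray("top",f([(611,233)]),85).round(1),"guide tips",ray("top",f([(478,98),(456,367)]),18).round(1).tolist(),"stop",ray("top",f([(745,145),(730,365)]),18).round(1).tolist())
S=ray("scene",[(274,172.)],0);print(S.round(1))
E
```

```text
tray [[640.6, 183.8, 24.0], [610.4, -4.7, 24.0], [475.6, 13.5, 24.0], [507.7, 204.1, 24.0]] [558.6  99.2  24. ] [np.float64(134.4), np.float64(190.9), np.float64(135.9), np.float64(193.2)]
  long yaw-90 -9.120000000000005
  long yaw-90 -9.560000000000002
  short yaw -8.69 -7.69
deck [[658.0, -138.6, 35.0], [642.2, -258.1, 35.0], [473.6, -245.4, 35.0], [490.4, -123.4, 35.0]] [ 566.  -191.4   35. ] [np.float64(168.3), np.float64(120.6), np.float64(169.1), np.float64(123.2)]
  y axis-90 -7.549999999999997 -7.829999999999998 x axis -5.19 -4.32
bolts [[650.1, -153.4, 37.0], [641.3, -243.4, 37.0], [479.5, -227.5, 37.0], [489.4, -137.5, 37.0]] [ 565.  -190.4   37. ] [np.float64(161.5), np.float64(90.5), np.float64(162.6), np.float64(90.5)]
  y axis-90 -5.569999999999993 -6.269999999999996 x axis -5.65 -5.63
funnel [[ 564.  -190.4   85. ]] guide tips [[673.4, -104.1, 18.0], [476.4, -84.9, 18.0]] stop [[635.4, -298.4, 18.0], [474.9, -283.3, 18.0]]
[[574.8  92.6  -0. ]]
```

The tray measures 134–136 × 191–193 mm and the deck 120–123 × 168 mm, which matches the sizes given. The stand's origin is about (565, -190.5) with yaw -5.6°. The tray is about 35 mm off the stand's axis on the robot side and turned a further 3°. So I'll first push its long side square into line, then push it in from behind.

Emit:
carry_out([
  [10, -14, 0, 1],
  [28, -40, 0, 3],
  [50, -70, 0, 5],
  [73, -102, 0, 7],
  [96, -134, 0, 9],
  [118, -166, 0, 11],
  [141, -198, 0, 13],
  [164, -230, 0, 14.3],
  [187, -262, 0, 14.3],
  [210, -294, 0, 14.3],
  [230, -323, 0, 14.3],
  [248, -348, 0, 14.3],
  [262, -368, 0, 14.3],
  [270, -379, 0, 14.3],
  [273, -383, 0, 14.3],
  [273, -383, -20, 14.3],
  [273, -383, -50, 14.3],
  [273, -383, -75, 14.3],
  [273, -383, -86, 14.3],
  [273, -383, -86, 14.3],
], hand=91.8)

```text
time: 1.77
tool_pos: [449.4, 110.7, 137.5]
tcp_rot: [1.904, 1.564, -2.906]
contact_force: [-0.8, 0.5, -0.1]
grip_width: 91.8
```

```bash
python3 - <<'E'
from h import *
from scipy.spatial.transform import Rotation as R
o=get_obs(); z=R.from_euler('xyz',o['tcp_rot']).as_matrix()
print(o['tool_pos'].round(1),np.degrees(np.arctan2(z[1,2],z[0,2])),z[:,0].round(3),o['grip_width'])
cv2.imwrite("pics/wrist1.png",cv2.cvtColor(capture("wrist"),cv2.COLOR_RGB2BGR))
E
```

```text
[449.4 110.7 137.5] 84.4058788490539 [-0.007 -0.002 -1.   ] 91.77260095131545
```

View pics/wrist1.png

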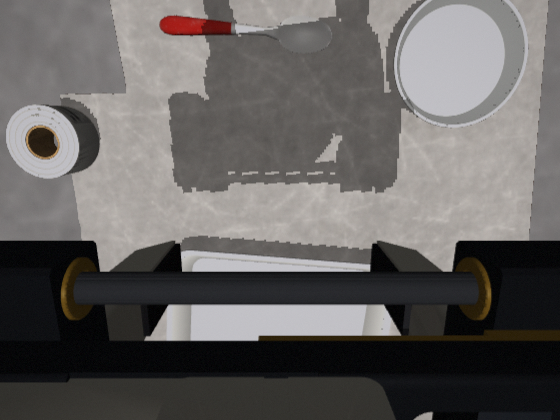

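The wrist view shows clear table under and in front of the fingers. The tray's near rim runs from (180,250) to (370,263). I'll cast that edge onto the rim height to confirm the gap before going down.

```bash
cat >> h.py <<'E'
from scipy.spatial.transform import Rotation as R
def wray(px,z,o=None):
    o=o or get_obs(); i=camera_info("wrist"); K=np.array(i["camera_matrix"])
    T=np.eye(4); T[:3,:3]=R.from_euler('xyz',o['tcp_rot']).as_matrix(); T[:3,3]=o['tool_pos']; T=T@np.array(i["mount"])
    px=np.atleast_2d(np.array(px,float)); d=(T[:3,:3]@np.linalg.inv(K)@np.c_[px,np.ones(len(px))].T).T
    return T[:3,3]+d*((z-T[2,3])/d[:,2])[:,None]
E
python3 - <<'E'
from h import *
print(wray([(185,250),(370,263)],24).round(1), wray([(43,140)],32).round(1),wray([(460,58)],26).round(1))
i=camera_info("wrist");print(np.round(i["mount"],2).tolist(),np.round(i["camera_matrix"],0).tolist())
E
```

```text
[[481.5  32.8  24. ]
 [507.8 184.9  24. ]] [[382.5 -55.7  32. ]] [[354.8 253.4  26. ]]
[[-0.0, -0.25, 0.97, -156.99], [0.0, -0.97, -0.25, 66.95], [1.0, 0.0, 0.0, 0.45], [0.0, 0.0, 0.0, 1.0]] [[350.0, 0.0, 276.0], [0.0, 350.0, 209.0], [0.0, 0.0, 1.0]]
```

Emit:
carry_out([
  [0, 0, -25, 0],
  [0, 0, -60, 0],
  [0, 0, -90, 0],
  [0, 0, -112, 0],
  [0, 0, -124, 0],
  [0, 0, -128, 0],
  [0, 0, -128, 0],
])

```text
time: 2.4
tool_pos: [450.8, 111.1, 11.3]
tcp_rot: [2.023, 1.567, -2.787]
contact_force: [0.2, -1.3, -0.5]
grip_width: 91.8
```

Emit:
carry_out([
  [4, 0, 0, 0],
  [8, -1, 0, 0],
  [12, -1, 0, 0],
  [16, -2, 0, 0],
  [20, -2, 0, 0],
  [24, -3, 0, 0],
  [28, -3, 0, 0],
  [32, -3, 0, 0],
  [36, -4, 0, 0],
  [40, -4, 0, 0],
  [44, -5, 0, 0],
  [48, -5, 0, 0],
  [52, -5, 0, 0],
  [55, -6, 0, 0],
  [58, -6, 0, 0],
  [60, -6, 0, 0],
  [62, -6, 0, 0],
  [63, -6, 0, 0],
  [63, -6, 0, 0],
])

```text
time: 3.98
tool_pos: [514.0, 105.1, 11.3]
tcp_rot: [2.036, 1.567, -2.773]
contact_force: [-1.0, 0.2, 0.4]
grip_width: 92.2
```

Emit:
carry_out([
  [-4, 0, 0, 0],
  [-12, 0, 0, 0],
  [-25, 0, 0, 0],
  [-40, 0, 0, 0],
  [-55, 1, 0, 0],
  [-55, 1, 30, 0],
  [-55, 1, 65, 0],
  [-55, 1, 100, 0],
  [-50, 30, 115, 0],
  [-50, 60, 120, 0],
  [-50, 90, 120, 0],
  [-50, 120, 120, 0],
  [-50, 150, 120, 0],
  [-50, 175, 120, 0],
  [-50, 180, 120, 0],
])

```text
time: 5.23
tool_pos: [462.8, 288.3, 131.2]
tcp_rot: [1.726, 1.567, -3.08]
contact_force: [-0.8, -0.2, 0.4]
grip_width: 91.7
```

```bash
python3 - <<'E'
from h import *
o=get_obs(); print(o['tool_pos'].round(1),o['time'])
a=cv2.cvtColor(capture("top"),cv2.COLOR_RGB2BGR); cv2.imwrite("pics/top2.png",a)
cv2.imwrite("pics/crop2.png",cv2.resize(a[115:235,150:385],None,fx=3.4,fy=3.4,interpolation=cv2.INTER_CUBIC))
E
```

```text
[462.8 288.3 131.2] 5.2333
```

View pics/crop2.png

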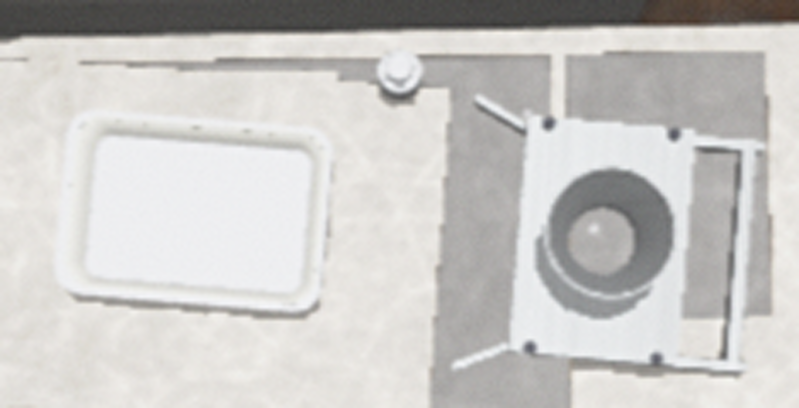

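The tray has moved up into line and is nearly parallel to the stand, with its rim spanning about (57–332, 112–315) in the crop. Now to quantify that.

```bash
cat >> h.py <<'E'
def f(p): return (np.array(p,float)+.5)/3.4-.5+[150,115]
def line(a,b): return np.cross([*a,1],[*b,1])
def X(l,m): p=np.cross(l,m); return p[:2]/p[2]
O=np.array([565,-190.5]); a_=np.radians(-5.6); Rs=np.array([[np.cos(a_),-np.sin(a_)],[np.sin(a_),np.cos(a_)]])
def tostand(P): return (np.atleast_2d(P)[:,:2]-O)@Rs
def toworld(p): return np.atleast_2d(p)@Rs.T+O
E
python3 - <<'E'
from h import *
t=line((95,114),(315,133));b=line((80,299),(300,314));l=line((73,130),(57,275));r=line((331,150),(320,295))
P=ray("top",f(np.array([X(t,l),X(t,r),X(b,r),X(b,l)])),24);S=tostand(P)
print(P.mean(0).round(1),S.round(1).tolist(),S.mean(0).round(1))
print("dest start",toworld([[0,430],[0,S[:,1].mean()+97.5+25],[0,107]]).round(1))
E
```

```text
[590.  103.4  24. ] [[63.9, 389.5], [62.8, 200.4], [-69.6, 198.8], [-72.3, 391.2]] [ -3.8 295. ]
dest start [[607.  237.4]
 [605.7 225. ]
 [575.4 -84. ]]
```

Emit:
carry_out([
  [10, -4, 0, -5],
  [20, -8, 0, -11],
  [30, -12, 0, -17],
  [41, -16, 0, -23],
  [52, -20, 0, -29],
  [63, -24, 0, -35],
  [74, -28, 0, -41],
  [85, -32, 0, -47],
  [96, -36, 0, -53],
  [107, -40, 0, -59],
  [116, -44, 0, -65],
  [125, -48, 0, -71],
  [133, -51, 0, -77],
  [138, -53, 0, -83],
  [141, -54, 0, -88],
  [141, -54, 0, -90.2],
  [141, -54, 0, -90.2],
  [141, -54, -20, -90.2],
  [141, -54, -30, -90.2],
  [141, -54, -30, -90.2],
])

```text
time: 6.95
tool_pos: [601.8, 232.2, 98.1]
tcp_rot: [2.935, 1.564, 2.838]
contact_force: [0.2, -0.1, -0.7]
grip_width: 91.5
```

```bash
python3 - <<'E'
from h import *
o=get_obs(); z=R.from_euler('xyz',o['tcp_rot']).as_matrix()
print(o['tool_pos'].round(1),tostand(o['tool_pos']),np.degrees(np.arctan2(z[1,2],z[0,2])),z[:,0].round(3))
cv2.imwrite("pics/wrist2.png",cv2.cvtColor(capture("wrist"),cv2.COLOR_RGB2BGR))
E
```

```text
[601.8 232.2  98.1] [[ -4.654794  424.2214968]] -5.553386147261433 [-0.007  0.002 -1.   ]
```

View pics/wrist2.png

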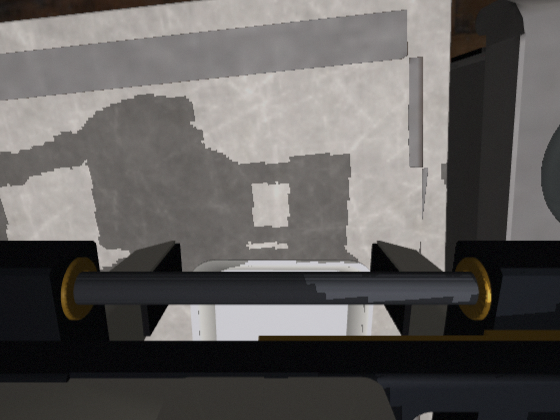

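Emit:
carry_out([
  [1, 0, -25, 0],
  [2, 0, -50, 0],
  [3, 0, -72, 0],
  [3, 0, -83, 0],
  [3, 0, -87, 0],
  [3, 0, -87, 0],
])

```text
time: 7.5
tool_pos: [605.4, 232.4, 12.3]
tcp_rot: [2.837, 1.565, 2.74]
contact_force: [0.2, -0.4, 0.1]
grip_width: 92.0
```

Emit:
carry_out([
  [0, -5, 0, 0],
  [-1, -10, 0, 0],
  [-1.5, -15, 0, 0],
  [-2, -20, 0, 0],
  [-2.5, -25, 0, 0],
  [-3, -31, 0, 0],
  [-3.6, -37, 0, 0],
  [-4.2, -43, 0, 0],
  [-4.8, -49, 0, 0],
  [-5.5, -56, 0, 0],
  [-6.2, -63, 0, 0],
  [-6.9, -70, 0, 0],
  [-7.5, -77, 0, 0],
  [-8.2, -84, 0, 0],
  [-8.9, -91, 0, 0],
  [-9.6, -98, 0, 0],
  [-10.1, -103, 0, 0],
  [-10.5, -107, 0, 0],
  [-10.8, -110, 0, 0],
  [-10.8, -110, 0, 0],
])

```text
time: 9.17
tool_pos: [594.5, 121.8, 12.3]
tcp_rot: [2.875, 1.565, 2.778]
contact_force: [-0.2, -1.3, -0.3]
grip_width: 91.9
```

```bash
python3 - <<'E'
from h import *
o=get_obs(); print(o['tool_pos'].round(1),tostand(o['tool_pos']),o['contact_force'].round(1))
a=cv2.cvtColor(capture("top"),cv2.COLOR_RGB2BGR)
b=cv2.cvtColor(capture("scene"),cv2.COLOR_RGB2BGR)
cv2.imwrite("pics/top3.png",np.hstack([cv2.resize(a[110:240,190:385],None,fx=2.05,fy=2.05),cv2.resize(b[120:330,220:420],(400,420))[:266]]) )
cv2.imwrite("pics/c3.png",np.vstack([cv2.resize(a[115:235,150:385],(790,403))[:,:560],cv2.resize(b[140:290,220:430],(560,400))])[:600*2])
E
python3 -c "
import cv2
a=cv2.imread('pics/c3.png');cv2.imwrite('pics/c3.png',cv2.resize(a,None,fx=.74,fy=.74))"
```

```text
[594.5 121.8  12.3] [[ -1.09006036 313.68272912]] [-0.2 -1.3 -0.3]
```

View pics/c3.png

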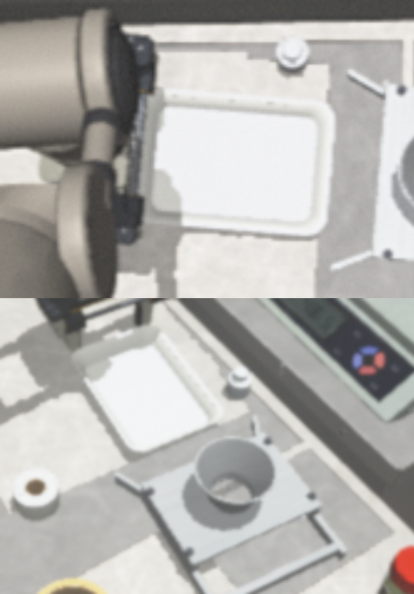

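Fingers sit just behind the tray, which stays square to them. Its leading corners are about (331,100) and (325,236) in the composite, and it is heading between the guides. I'll work out the lateral offset before it enters.

```bash
python3 - <<'E'
from h import *
s=.74*790/235
p=np.array([(334,105),(327,236),(157,92),(320,98),(146,226),(312,236)])/s+[150,115]
print(tostand(ray("top",p,24)).round(1).tolist())
q=np.array([(383,86),(374,249),(350,72),(333,268)])/s+[150,115]
print(tostand(ray("top",q[:2],35)).round(1).tolist(),tostand(ray("top",q[2:],18)).round(1).tolist())
E
```

```text
[[62.7, 108.6], [-68.0, 104.8], [61.5, 285.6], [68.5, 123.0], [-72.9, 284.3], [-69.2, 119.6]]
[[83.2, 62.1], [-77.5, 58.1]] [[98.4, 95.3], [-98.8, 96.2]]
```

Lateral offset is about 2 mm, against ±9.5 mm of clearance, so I continue straight in.

Emit:
carry_out([
  [-0.3, -3, 0, 0],
  [-0.7, -7, 0, 0],
  [-1.2, -12, 0, 0],
  [-1.8, -18, 0, 0],
  [-2.4, -24, 0, 0],
  [-3, -30, 0, 0],
  [-3.6, -36, 0, 0],
  [-4.1, -42, 0, 0],
  [-4.7, -48, 0, 0],
  [-5.3, -54, 0, 0],
  [-5.9, -60, 0, 0],
  [-6.5, -66, 0, 0],
  [-7.1, -72, 0, 0],
  [-7.6, -78, 0, 0],
  [-8.2, -84, 0, 0],
  [-8.8, -90, 0, 0],
  [-9.4, -96, 0, 0],
  [-9.9, -101, 0, 0],
  [-10.2, -104, 0, 0],
  [-10.2, -104, 0, 0],
])

```text
time: 10.93
tool_pos: [584.3, 17.6, 12.3]
tcp_rot: [2.876, 1.565, 2.778]
contact_force: [0.1, -0.2, 1.0]
grip_width: 91.7
```

Emit:
carry_out([
  [-0.3, -3, 0, 0],
  [-0.7, -7, 0, 0],
  [-1.2, -12, 0, 0],
  [-1.7, -17, 0, 0],
  [-2.2, -22, 0, 0],
  [-2.7, -27, 0, 0],
  [-3.1, -32, 0, 0],
  [-3.6, -37, 0, 0],
  [-4.1, -42, 0, 0],
  [-4.6, -47, 0, 0],
  [-5.1, -52, 0, 0],
  [-5.6, -57, 0, 0],
  [-6.1, -62, 0, 0],
  [-6.6, -67, 0, 0],
  [-7.1, -72, 0, 0],
  [-7.5, -76, 0, 0],
  [-7.8, -79, 0, 0],
  [-8, -81, 0, 0],
  [-8, -81, 0, 0],
])

```text
time: 12.52
tool_pos: [576.3, -63.8, 12.2]
tcp_rot: [2.882, 1.565, 2.784]
contact_force: [-0.3, -0.3, 0.2]
grip_width: 91.8
```

```bash
python3 - <<'E'
from h import *
o=get_obs(); print(o['tool_pos'].round(1),tostand(o['tool_pos']),o['contact_force'].round(1),o['time'])
a=cv2.cvtColor(capture("top"),cv2.COLOR_RGB2BGR);b=cv2.cvtColor(capture("scene"),cv2.COLOR_RGB2BGR)
cv2.imwrite("pics/c4.png",np.hstack([cv2.resize(a[120:240,250:390],None,fx=3,fy=3),cv2.resize(b[190:310,260:405],None,fx=2.5,fy=3)]))
E
```

```text
[576.3 -63.8  12.2] [[ -1.15655655 127.2166728 ]] [-0.3 -0.3  0.2] 12.5167
```

View pics/c4.png

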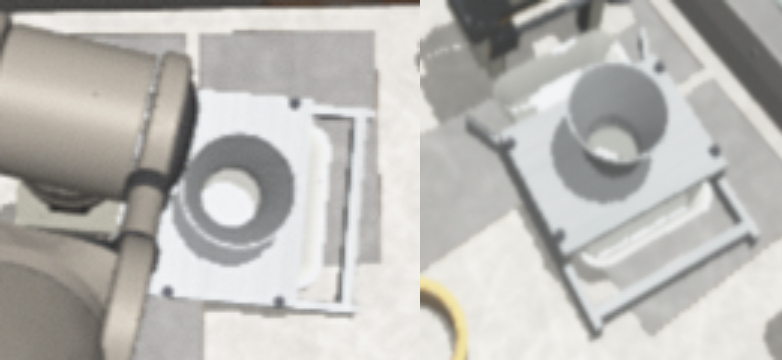

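The tray is under the bridge, with its leading edge (crop x≈328) beyond the deck and about 15–20 mm short of the stop face (x≈346). From here I go slowly, in small calls, watching the force.

Emit:
carry_out([
  [-0.3, -3, 0, 0],
  [-0.6, -6, 0, 0],
  [-0.9, -9, 0, 0],
  [-1.2, -12, 0, 0],
  [-1.4, -14, 0, 0],
  [-1.4, -14, 0, 0],
])

```text
time: 13.12
tool_pos: [574.9, -77.9, 12.2]
tcp_rot: [2.89, 1.565, 2.792]
contact_force: [-0.0, -0.8, -0.4]
grip_width: 91.8
```

Emit:
carry_out([
  [-0.1, -1, 0, 0],
  [-0.2, -2, 0, 0],
  [-0.2, -2, 0, 0],
])

```text
time: 13.37
tool_pos: [574.7, -80.1, 12.2]
tcp_rot: [2.896, 1.565, 2.797]
contact_force: [-0.2, -0.1, -0.5]
grip_width: 91.7
```

Emit:
carry_out([
  [-0.1, -0.7, 0, 0],
  [-0.1, -1.4, 0, 0],
  [-0.1, -1.4, 0, 0],
])

```text
time: 13.62
tool_pos: [574.6, -81.5, 12.2]
tcp_rot: [2.898, 1.565, 2.799]
contact_force: [0.2, 0.6, -0.4]
grip_width: 92.1
```

Emit:
carry_out([
  [-0.1, -0.5, 0, 0],
  [-0.1, -1, 0, 0],
  [-0.1, -1, 0, 0],
])

```text
time: 13.87
tool_pos: [574.5, -82.6, 12.2]
tcp_rot: [2.898, 1.565, 2.799]
contact_force: [0.6, 0.7, 1.0]
grip_width: 91.7
```

Emit:
carry_out([
  [-0.1, -0.5, 0, 0],
  [-0.1, -1, 0, 0],
  [-0.1, -1, 0, 0],
])

```text
time: 14.12
tool_pos: [574.4, -83.7, 12.2]
tcp_rot: [2.91, 1.565, 2.811]
contact_force: [-0.7, 0.4, 0.7]
grip_width: 91.7
```

Emit:
carry_out([
  [-0.1, -0.5, 0, 0],
  [-0.1, -1, 0, 0],
  [-0.1, -1, 0, 0],
])

```text
time: 14.37
tool_pos: [574.3, -84.8, 12.2]
tcp_rot: [2.912, 1.565, 2.814]
contact_force: [0.7, 0.5, -0.1]
grip_width: 91.7
```

```bash
python3 - <<'E'
from h import *
o=get_obs(); print(o['tool_pos'].round(1),tostand(o['tool_pos']),o['contact_force'].round(1),o['time'])
a=cv2.cvtColor(capture("top"),cv2.COLOR_RGB2BGR);b=cv2.cvtColor(capture("scene"),cv2.COLOR_RGB2BGR)
cv2.imwrite("pics/c5.png",np.hstack([cv2.resize(a[145:235,325:385],None,fx=6,fy=6,interpolation=cv2.INTER_CUBIC),cv2.resize(b[235:310,305:400],None,fx=4.4,fy=7.2,interpolation=cv2.INTER_CUBIC)]))
E
```

```text
[574.3 -84.8  12.2] [[ -1.10804707 106.1045397 ]] [ 0.7  0.5 -0.1] 14.3667
```

View pics/c5.png

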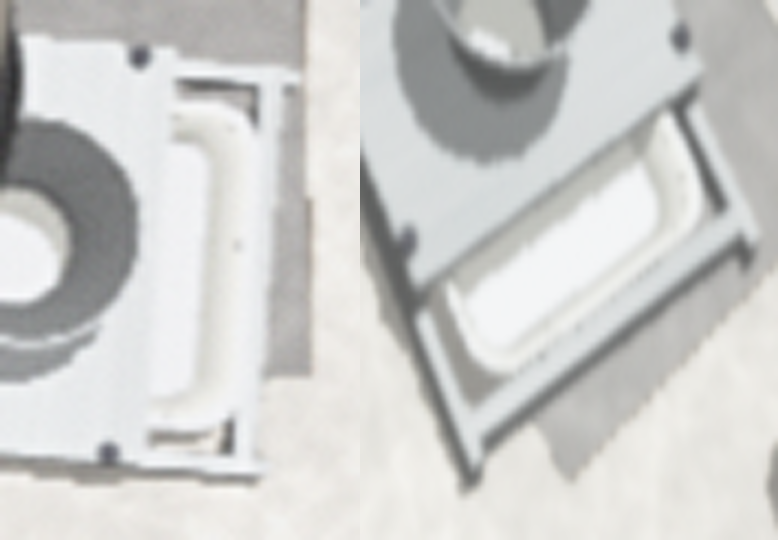

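The tray rim is almost on the stop bar: any gap left (crop x≈250–262) is 1–2 mm at most. The force shows no contact yet, so I keep going in 1 mm steps.

Emit:
carry_out([
  [-0.1, -0.5, 0, 0],
  [-0.1, -1, 0, 0],
  [-0.1, -1, 0, 0],
])

```text
time: 14.72
tool_pos: [574.1, -85.9, 12.2]
tcp_rot: [2.918, 1.565, 2.819]
contact_force: [-0.1, 0.2, -0.7]
grip_width: 91.8
```

Emit:
carry_out([
  [-0.1, -0.5, 0, 0],
  [-0.1, -1, 0, 0],
  [-0.1, -1, 0, 0],
])

```text
time: 14.97
tool_pos: [574.1, -86.8, 12.2]
tcp_rot: [2.876, 1.565, 2.778]
contact_force: [0.3, 0.8, 0.1]
grip_width: 91.9
```

Emit:
carry_out([
  [-0.1, -0.5, 0, 0],
  [-0.1, -1, 0, 0],
  [-0.1, -1, 0, 0],
])

```text
time: 15.22
tool_pos: [574.0, -87.2, 12.2]
tcp_rot: [2.755, 1.564, 2.656]
contact_force: [0.5, 5.0, 0.3]
grip_width: 91.8
```

Emit:
carry_out([
  [0, -0.4, 0, 0],
  [-0.1, -0.8, 0, 0],
  [-0.1, -0.8, 0, 0],
])

```text
time: 15.47
tool_pos: [574.0, -87.3, 12.2]
tcp_rot: [2.624, 1.564, 2.525]
contact_force: [2.2, 6.1, 0.5]
grip_width: 91.9
```

The force rose to 5–6 N and the TCP stalled, so the tray is on the stop. I'll give one small final seating push, then back straight off and up.

Emit:
carry_out([
  [-0.1, -0.8, 0, 0],
  [-0.1, -1.2, 0, 0],
  [-0.1, -1.2, 0, 0],
  [-0.1, -1.2, 0, 0],
])

```text
time: 15.8
tool_pos: [574.0, -87.4, 12.2]
tcp_rot: [2.465, 1.563, 2.366]
contact_force: [1.6, 7.8, 0.5]
grip_width: 91.8
```

Emit:
carry_out([
  [0, 1, 0, 0],
  [0.3, 4, 0, 0],
  [1, 12, 0, 0],
  [3, 30, 0, 0],
  [5, 50, 0, 0],
  [5, 60, 20, 0],
  [5, 60, 50, 0],
  [5, 70, 85, 0],
  [0, 100, 120, 0],
  [-10, 135, 150, 0],
  [-25, 170, 170, 0],
  [-45, 205, 180, 0],
  [-70, 240, 180, 0],
  [-95, 275, 180, 0],
  [-120, 310, 180, 0],
  [-145, 345, 180, 0],
  [-165, 375, 180, 0],
  [-180, 395, 180, 0],
  [-185, 400, 180, 0],
  [-185, 400, 180, 0],
])

```text
time: 17.47
tool_pos: [387.3, 314.1, 192.3]
tcp_rot: [2.49, 1.563, 2.395]
contact_force: [-0.6, -0.2, -0.1]
grip_width: 91.9
```

```bash
python3 - <<'E'
from h import *
o=get_obs(); print(o['tool_pos'].round(1),o['contact_force'].round(1),o['time'])
a=cv2.cvtColor(capture("top"),cv2.COLOR_RGB2BGR);b=cv2.cvtColor(capture("scene"),cv2.COLOR_RGB2BGR)
cv2.imwrite("pics/top6.png",a)
m=cv2.absdiff(a,cv2.imread("pics/top0.png")).max(2)
print("bystander diffs",{n:int((m[y-18:y+18,x-18:x+18]>40).sum()) for n,(x,y) in dict(dish=(149,275),roll=(273,262),tape=(340,281),salt=(416,153),pep=(408,125),bowl=(408,277)).items()},"weight",int((m[128:146,258:277]>40).sum()))
cv2.imwrite("pics/c6.png",np.vstack([cv2.resize(a[130:235,280:385],None,fx=5.6,fy=5.6,interpolation=cv2.INTER_CUBIC)]))
E
```

```text
[387.3 314.1 192.3] [-0.6 -0.2 -0.1] 17.4667
bystander diffs {'dish': 126, 'roll': 0, 'tape': 0, 'salt': 0, 'pep': 0, 'bowl': 0} weight 0
```

View pics/c6.png

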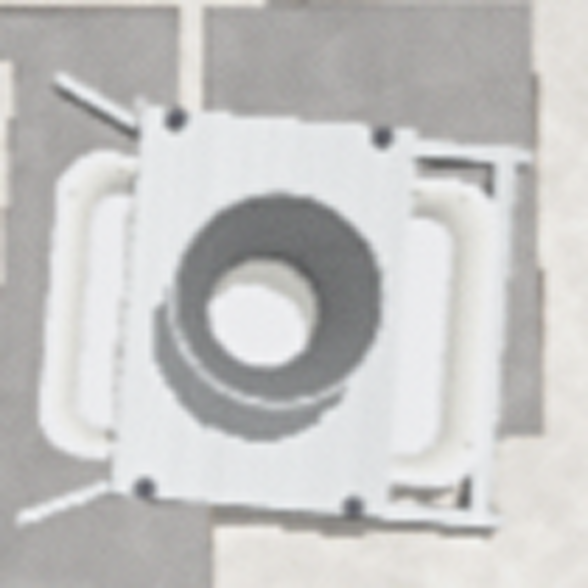

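The tray's rim lies along the stop bar (crop x≈490 at the top, 470 at the bottom) and its trailing edge stands out in front of the deck (x≈57 to 40). Last, numbers for that edge and for the dish, where I suspect the image change is the arm or its shadow.

```bash
python3 - <<'E'
from h import *
p=(np.array([(57,200),(40,415),(492,210),(473,445)])+.5)/5.6-.5+[280,130]
s=tostand(ray("top",p,24)); print("trail y",s[:2].round(1).tolist(),"lead",s[2:].round(1).tolist())
b=cv2.cvtColor(capture("scene"),cv2.COLOR_RGB2BGR);m=cv2.absdiff(b,cv2.imread("pics/scene0.png")).max(2)
a=cv2.cvtColor(capture("top"),cv2.COLOR_RGB2BGR); a0=cv2.imread("pics/top0.png")
cv2.imwrite("pics/dish.png",cv2.resize(np.hstack([a0[245:305,110:190],a[245:305,110:190],b[130:190,135:215]]),None,fx=3.3,fy=3.3))
E
```

```text
trail y [[43.7, 93.4], [-51.8, 93.1]] lead [[54.7, -97.7], [-49.3, -96.8]]
```

View pics/dish.png

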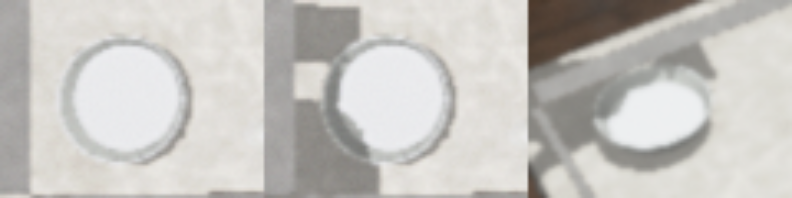

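The dish hasn't moved; the image change is only the arm's shadow. The tray's edges are square to the stand within about 0.5°, and the force confirmed contact with the stop. Handing in.

```bash
python3 -c "
from plant import *
print(close_job())"
```

```text
the job is handed in; nothing more can be done
None
```

The tray is home against the end stop under the bridge, and I handed the job in at about 17.6 s of the 64 s allowed. I squared it up by pushing its long side with the open fingers. Then I pushed it flat from behind through the flared end, and backed the arm off clear. It was never pinched or lifted.

- **Contact with the stop:** the force climbed from noise to 5–8 N and the fingers stopped advancing, with the tool in a position that fits a tray fully home.
- **Last picture:** in the stand's y, the leading edge measured about -97 mm and the trailing edge about +93 mm, square within about 0.5°.
- **Disagreement:** those edges make the tray about 190 mm long instead of 195, and put its centre at about -2 mm along y. The trailing edge comes out about 33 mm in front of the deck instead of 37. I put this down to edge picking and the 2 mm calibration, and relied on the contact force.
- **Other things on the table:** the top view showed no change at the label roll, tape, weight, salt or pepper. The dish area differed only by the arm's shadow; the dish itself had not moved.

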